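# Show the doming job on the bench recorder

### The arm

A 6-joint arm with a two-finger parallel gripper is mounted at the origin on the work surface. World frame = base frame: x ahead of the robot, y to its left, z up, the work surface at z = 0. Lengths are in mm, angles in rad, forces in N, time in s.
With the tool pointing down it reaches from about 275 to 750 mm from the base axis. Payload 10.2 kg.
Tool frame: the origin (TCP) lies between the finger pads; the fingertips stand 17 mm ahead of it and the grasp point (between the pads) lies 2 mm behind it (tips_ahead is the distance from the TCP to the fingertips, in mm); z points along the fingers, y is the line along which they close (so a half turn about z gives the same grasp; the last joint's range is limited). The gripper opens to 85 mm and grips with 20 to 120 N. Pads are 22 mm wide; open, the fingers measure 114 mm over their backs; the gripper's body (76 mm by 85 mm) begins 54 mm behind the grasp point. The pads swing forward as they close: fully open they stand 13 mm farther back than shut.
Start: joints at [0.899, 0.313, 1.498, -0, 1.331, -0.223], TCP at [227.802, 473.009, 208.794] pointing down, gripper open.
Joint ranges: [-2.94, 2.94], [-0.97, 2.17], [0.19, 2.56], [-1.23, 4.37], [0.02, 3.11], [-2.88, 2.88]. Speed limits (rad/s): [2.39, 2.39, 3.01, 3.14, 3.14, 3.14].

### API

Orientations are given as a unit quaternion [w, x, y, z].
In Python, from rig import sense, capture, finish_job, boxes_of, tips_ahead gives the robot as it stands.
- The arm moves only by the tool drive_tool, never from a script. Its argument "commands" is text: rows parted by semicolons, each of 7 numbers parted by spaces: the shift along the world's x, y, z in units of 0.1 m (1.0 is 0.1 m), then the turn, a rotation vector about the world's x, y, z in units of pi/4 rad (1.0 is pi/4 rad), then the opening in per cent of the stroke, from 0 (shut) to 100 (fully open). A call has 1 to 20 rows; each row shifts and turns the commanded pose from where the row before left it; what a row does not reach is not made up. A row lasts 1/12 s, in which the tool goes at most 41.7 mm and 7.16 degrees, less where a joint would pass 70% of its speed; a pose out of reach is approached as far as the arm can. A call with a number of a shift or a turn outside -1 to 1 is refused whole. A call with a gripper value outside its range is refused whole. The fingers move at their own pace and stop on an object; "force" is the grip in N (left out, the last holds). Time passes only in rows, so rows that do not move let the fingers close. It gives the time, the measured TCP pose, the force, the opening and the grip force at its end, in the units of the state.
- sense(): the state, without advancing time (a new reading comes with each control period).
- capture(name): name is "side" or "top"; returns a dict with "pixels" (384x512x3 uint8, blue, green, red), "fov_y" (degrees; the focal length in pixels is half the picture's height over the tangent of half this angle, whatever the lens; pixels are square), "cx", "cy" (the principal point, pixels), "k1" (the pictures are not rectified: a ray, as slopes to the right and down, at radius r is drawn at 1 + k1 r^2 times it, then the intrinsics apply), "position" and "attitude" of the camera in the world. Camera axes: x right, y down, z forward; pixel columns grow to the right and rows downward; lengths in mm; the calibration is good to about 2 mm. A picture is of the moment at which its call begins. There is no depth.
- finish_job(): hands the job in; it is judged then, once.
Trained networks look in a picture, given as the dict that the camera call returned (one of the last four; its "shot" number tells which), for a name from the list of things; names that differ only in an ending like _2 or _b are one class to them, and where a whole thing is asked for, a point or a joint stands for the part that bears it (a point fixed in the world has none). Each returns a list of dicts, best first, with "confidence" (0 to 1); they miss things now and then, are a little off and sometimes report something else, mostly with a low value. They report only what shows in the picture. A call takes as long as a camera call. They do not tell look-alikes from the thing itself.
- boxes_of(picture, name): "position" ([column, row] in pixels, amid what is visible of it).
The state is a dict: "time_s": time; "joints": joint angles; "dq": joint speeds; "tau": joint torques, N m; "eef_pos": TCP position; "ee_rot": TCP orientation; "force": force on the tool from outside, world axes, zero at the start; "wrist_torque": the same for the moment, N m; "grip_width": opening from 0.0 (shut) to 1.0 (fully open); "grip_force": force on a finger pad.
Only numpy, scipy, OpenCV 4.12 (cv2) and the standard library are available. Lean on these libraries where they do the work, as an engineer would, in place of code of your own. Each camera call takes 0.05 s, during which the arm holds its last target. There are 200 camera calls.

### The job

Record for the apprentice which piece to dome and with what: press the push-button on the recorder box fully down and let it go, then point straight down at the round silver disc with the fingertips, a couple of centimetres above it, for two full seconds. Then point in the same way at the punch with the ball-shaped head for two full seconds, and finish there, still pointing at it. Do not touch the blanks or the punches, and leave everything else that lies or stands loose on the bench where it is.

Things in the scene. Friction and masses are not known exactly. Their poses are not given: they have to be found in the camera images.
- rec_button (a joint): Push-button of the recorder box: 0 when up, 0.006 m when fully down; it is pressed straight down, springs back by itself, and takes about 5 N when fully down.
- rec_button_top (a point): Centre of the top face of the black round push-button, 32 mm across, the only button on the recorder box. The box is a fixed grey box 85 x 110 x 30 mm; the button stands on it, about 10 mm towards the robot's side of its middle. z is up.
- disc_top (a point): Centre of the top face of the round disc, a plain silver pendant blank 36 mm across and 4 mm thick, lying loose on the wooden filing block (100 x 150 x 25 mm, fixed) beside the two other silver blanks, about 48 mm from centre to centre. z is up.
- square_top (a point): Centre of the top face of the square silver blank, 30 x 30 x 4 mm, loose on the filing block; must not be touched.
- strip_top (a point): Centre of the top face of the oblong silver blank, 40 x 17 x 4 mm, loose on the filing block; must not be touched.
- ball_punch_top (a point): Top of the ball-headed steel doming punch: a loose rod 10 mm thick, with a ball 28 mm across on top. It stands upright in a hole of the wooden punch stand (60 x 150 x 35 mm, fixed) in a row with the two other punches, 46 mm apart; all three tops are 100 mm above the bench. z is up.
- flat_punch_top (a point): Top of the flat-headed steel punch (cylindrical head 18 mm across), loose in the punch stand; must not be touched.
- cone_punch_top (a point): Tip of the cone-headed steel punch (cone 24 mm across at its base), loose in the punch stand; must not be touched.
- pot: Bystander: small brass pot, 40 mm across, 30 mm tall; origin at the centre of its underside.
- bobbin: Bystander: wooden bobbin standing on end, 38 mm across, 26 mm tall; origin at the centre of its underside.
- hammer: Bystander: hammer, 220 mm long, lying on the bench on the robot's side of the work.
- brush: Bystander: brush lying on the bench on the robot's side of the work.
- jar: Bystander: jar with a lid, 52 mm across, 70 mm tall, standing behind the work; origin at the centre of its underside.
- tin: Bystander: round metal tin, 84 mm across, 60 mm tall, standing behind the work; origin at the centre of its underside.
Not all that is in view belongs to the job. What is shaped like the part that bears rec_button but turquoise is not meant. Leave any blue look-alike of the part that bears ball_punch_top alone.

How it is judged (in metres and radians):
On the way, in this order (a step that is already met when the one before it is completed fails the run):
1. the recorder button is pressed fully down (value of joint rec_button above 0.0045 m), for 0.05 s.
2. the button is up again (value of joint rec_button below 0.0015 m), for 0.1 s.
3. the fingers point down at the round disc, just above it (horizontal distance between the grasp point and disc_top below 0.015 m and z of the grasp point in the frame of disc_top between 0.012 and 0.075 m and (angle between the grasp point's own z axis and vertical below 0.3 rad or angle between the grasp point's own z axis and vertical above 2.84 rad)), for 1.7 s.
4. the fingers point down at the ball-headed punch, just above it (horizontal distance between the grasp point and ball_punch_top below 0.015 m and z of the grasp point in the frame of ball_punch_top between 0.012 and 0.075 m and (angle between the grasp point's own z axis and vertical below 0.3 rad or angle between the grasp point's own z axis and vertical above 2.84 rad)), for 1.7 s.
At the end, for the whole second after the job is handed in: The grasp point between the fingers is within 15 mm sideways of the top of the ball-headed punch and 12 to 75 mm above it, with the fingers within 0.3 rad of straight down and touching nothing; the button is up; every blank (6 mm), punch (8 mm) and other loose thing (12 mm) is where it stood (all of step 4 and value of joint rec_button below 0.0015 m and distance of each of disc_top, square_top, strip_top from where it was at the start of the episode below 0.006 m and distance of each of ball_punch_top, flat_punch_top, cone_punch_top from where it was at the start of the episode below 0.008 m and distance of each of pot, bobbin, hammer, brush, jar, tin from where it was at the start of the episode below 0.012 m).
It fails at once if a blank or a punch is touched (contact force between any of the fingers, the arm and disc above 0.3 N or contact force between any of the fingers, the arm and square above 0.3 N or contact force between any of the fingers, the arm and strip above 0.3 N or contact force between any of the fingers, the arm and ball_punch above 0.3 N or contact force between any of the fingers, the arm and flat_punch above 0.3 N or contact force between any of the fingers, the arm and cone_punch above 0.3 N).
It fails at once if a blank or a punch is moved or lifted (distance of any of disc_top, square_top, strip_top from where it was at the start of the episode above 0.008 m or distance of any of ball_punch_top, flat_punch_top, cone_punch_top from where it was at the start of the episode above 0.01 m).
It fails at once if another loose thing on the bench is disturbed (distance of any of pot, bobbin, hammer, brush, jar, tin from where it was at the start of the episode above 0.012 m).
It also fails if it takes over 56 s, if anything falls off the work surface, if the arm or the gripper's body presses on something with over 40 N, if the wrist force passes 120 N, or if a joint passes its speed limit or range.

## Working session

There is one attempt and no reset: what is moved stays moved. The work goes in short steps, Python scripts to look and compute and a tool call to move; the robot and the scene stay as the last step left them, time stands still between calls to the robot, and variables do not carry over. Pictures are saved under pics/ and viewed, at most 10 in all, crops included, and the job is handed in when it is done.

Besides the shell and the picture viewer there is one more tool, called after "Call:" as name(argument=value, ...) on one line, values as JSON. drive_tool: Moves the arm, as the interface text tells. Shifts and turns lie within -1 to 1; 1 stands for 0.1 m of shift or pi/4 rad of turn. Its arguments: {"type":"object","properties":{"commands":{"type":"string"},"force":{"type":"number"}},"required":["commands"]}

```bash
mkdir -p pics; cat > h.py <<'E'
import numpy as np, cv2
from scipy.spatial.transform import Rotation as R
from rig import *
def rot(a):
    a=np.array(a,float)
    return a if a.shape==(3,3) else R.from_quat(a[[1,2,3,0]]).as_matrix()
def K(p):
    f=p["pixels"].shape[0]/2/np.tan(np.radians(p["fov_y"])/2)
    return np.array([[f,0,p["cx"]],[0,f,p["cy"]],[0,0,1.]])
def at_z(p,uv,z):
    d=np.array([p["k1"],0,0,0,0.]) 
    s=cv2.undistortPoints(np.array([[uv]],float),K(p),d)[0,0]
    r=rot(p["attitude"])@np.array([s[0],s[1],1]); o=np.array(p["position"],float)
    return o+r*(z-o[2])/r[2]
def proj(p,X):
    r=rot(p["attitude"]).T; t=-r@np.array(p["position"],float)
    return cv2.projectPoints(np.array([X],float),cv2.Rodrigues(r)[0],t,K(p),np.array([p["k1"],0,0,0,0.]))[0][0,0]
E
python3 - <<'E'
from h import *
Z=dict(rec_button_top=35,disc_top=29,square_top=29,strip_top=29,ball_punch_top=86,flat_punch_top=100,cone_punch_top=90,pot=15,bobbin=13,hammer=10,brush=10,jar=35,tin=30)
for n in("top","side"):
    p=capture(n); cv2.imwrite(f"pics/{n}.png",cv2.resize(p["pixels"],(800,600)))
    print(n,p["position"],p["attitude"],p["k1"],p["fov_y"])
    for k,z in Z.items():
        for b in boxes_of(p,k)[:3]: print(k,np.round(b["position"]),round(b["confidence"],2),at_z(p,b["position"],z).round())
print(sense()["eef_pos"],sense()["ee_rot"],tips_ahead)
E
```

```text
top [ 445.18743314  -12.19608226 1044.51233287] [ 0.02066281 -0.69956968  0.7136441  -0.02978954] 0.04817754580104007 51.03968301269225
rec_button_top [393. 255.] 0.59 [ 354. -381.   35.]
rec_button_top [347. 178.] 0.54 [ 547. -275.   35.]
disc_top [138. 194.] 0.47 [519. 251.  29.]
square_top [344. 177.] 0.73 [ 550. -270.   29.]
square_top [116. 197.] 0.47 [511. 307.  29.]
strip_top [154. 195.] 0.54 [513. 213.  29.]
ball_punch_top [263. 178.] 0.54 [546. -60.  86.]
ball_punch_top [252. 212.] 0.41 [465. -33.  86.]
cone_punch_top [242. 176.] 0.6 [552.  -9.  90.]
pot [290. 199.] 0.63 [ 498. -132.   15.]
bobbin [182. 168.] 0.68 [584. 144.  13.]
hammer [322. 274.] 0.9 [ 306. -207.   10.]
brush [150. 278.] 0.73 [305. 226.  10.]
brush [324. 277.] 0.54 [ 298. -213.   10.]
jar [187. 118.] 0.95 [708. 128.  35.]
tin [292. 112.] 0.94 [ 721. -140.   30.]
side [  196.5758551  -1173.83010412   979.13592923] [-0.44913887  0.88391671 -0.11073732  0.0685767 ] -0.11034618105051582 42.314999656844506
rec_button_top [333. 227.] 0.74 [ 719. -148.   35.]
rec_button_top [229. 302.] 0.48 [ 358. -360.   35.]
rec_button_top [200. 271.] 0.36 [ 306. -235.   35.]
disc_top [241. 164.] 0.47 [536. 256.  29.]
square_top [266. 197.] 0.41 [567.  48.  29.]
ball_punch_top [270. 205.] 0.65 [547. -65.  86.]
flat_punch_top [264. 186.] 0.54 [548.  12. 100.]
cone_punch_top [290. 265.] 0.7 [ 526. -323.   90.]
pot [261. 237.] 0.57 [ 506. -119.   15.]
pot [291. 266.] 0.46 [ 555. -254.   15.]
hammer [201. 273.] 0.84 [ 312. -219.   10.]
brush [182. 179.] 0.7 [322. 240.  10.]
brush [327. 230.] 0.24 [ 711. -129.   10.]
jar [298. 177.] 0.73 [702. 126.  35.]
tin [330. 228.] 0.72 [ 712. -144.   30.]
[227.78778125 473.00228484 208.79757043] [-1.30395661e-05  2.22522884e-01  9.74927467e-01 -1.37526583e-05] 17.0
```

View pics/top.png

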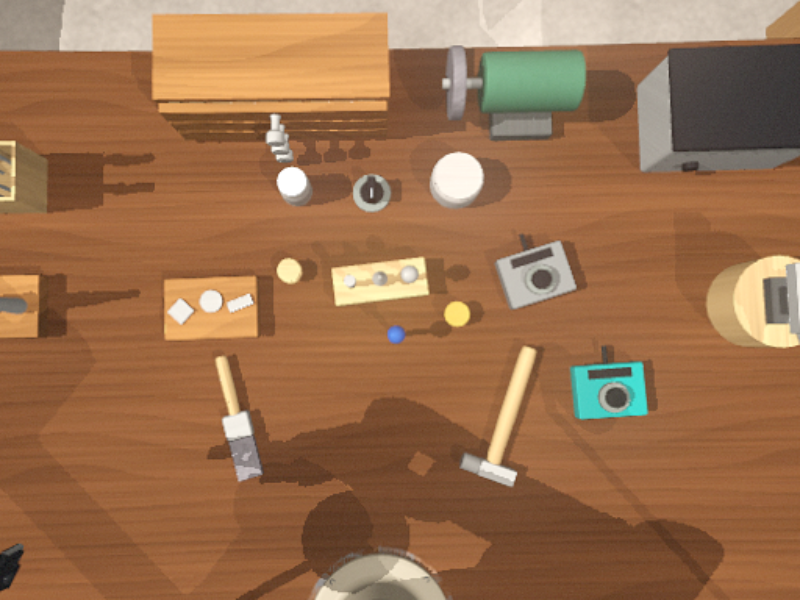

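View pics/side.png

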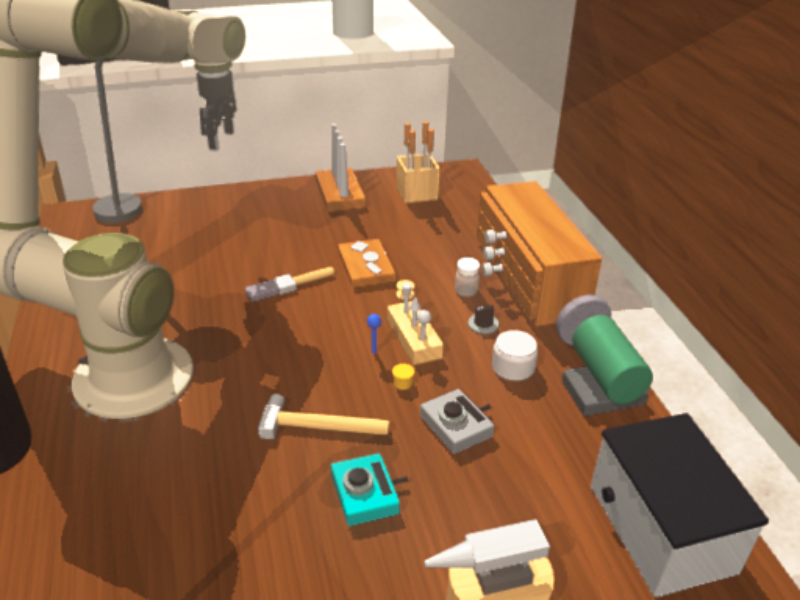

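Top view (800x600 px):
- **Button:** grey recorder at (541,278). The turquoise look-alike at (615,397) is out.
- **Disc:** round blank at (211,301), between the square at (180,311) and the strip at (240,302). The bobbin at (289,270) and pot at (457,314) are also round, but neither is silver on the block.
- **Ball punch:** (409,274), in the stand beside the cone (380,279) and the flat one (349,282). The blue one at (396,335) is out.

Next, one crop to check these choices from near.

```bash
python3 - <<'E'
from h import *
P={n:capture(n) for n in("top","side")}
C=dict(top=[(346,178),(135,193),(258,178)],side=[(290,264),(237,164),(267,206)])
rows=[]
for n in C:
    rows.append(np.hstack([cv2.resize(P[n]["pixels"][v-20:v+20,u-20:u+20],(260,260),interpolation=cv2.INTER_CUBIC) for u,v in C[n]]))
cv2.imwrite("pics/crop.png",np.vstack(rows))
E
```

```text
(no output)
```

View pics/crop.png

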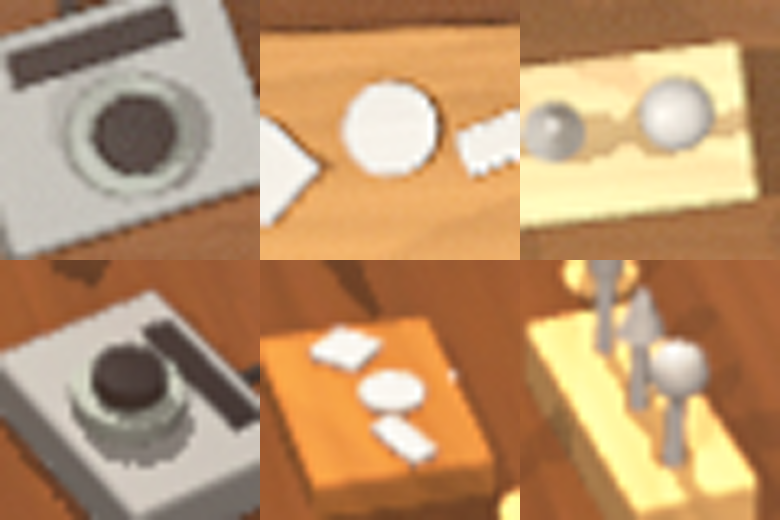

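The crop confirms the choices: a grey box with a black cap, a round disc between the square and the strip, and the ball punch at the end of the stand. Next I triangulate from both views.

```bash
python3 - <<'E'
from h import *
P={n:capture(n) for n in("top","side")}
M=dict(button=((346.5,178.2),(289.4,260.5)),disc=((134.6,192.3),(236.7,163.7)),ball_c=((261.7,175.1),(271,202.2)),cone=((243.1,178.0),(265.4,193)))
for k,(a,b) in M.items():
    s=[]
    for p,uv in zip(P.values(),(a,b)):
        A=at_z(p,uv,0);o=np.array(p["position"]);s.append((o,(A-o)/np.linalg.norm(A-o)))
    N=[np.eye(3)-np.outer(d,d) for o,d in s]
    X=np.linalg.solve(sum(N),sum(n@o for n,(o,d) in zip(N,s)))
    print(k,X.round(1),"residual px",[(proj(p,X)-uv).round(1) for p,uv in zip(P.values(),(a,b))])
t=P["top"]
for z in(40,45,50):print("button z",z,at_z(t,M["button"][0],z).round(1),at_z(P["side"],M["button"][1],z).round(1))
print("disc z29",at_z(t,M["disc"][0],29).round(1),at_z(P["side"],M["disc"][1],29).round(1)); print("ball z86",at_z(t,M["ball_c"][0],86).round(1),at_z(P["side"],M["ball_c"][1],86).round(1))
E
```

```text
button [ 544.8 -269.    51. ] residual px [array([-0.1,  0.3]), array([ 0.2, -0. ])]
disc [521.3 260.9  29.1] residual px [array([-0.1,  0.3]), array([ 0.3, -0. ])]
ball_c [552.7 -56.9  88.8] residual px [array([-0. ,  0.1]), array([ 0.1, -0. ])]
cone [546.9 -12.5  91.8] residual px [array([ 0. , -0.2]), array([-0.1,  0. ])]
button z 40 [ 546.5 -272.    40. ] [ 548.2 -258.3   40. ]
button z 45 [ 546.  -270.7   45. ] [ 546.3 -263.1   45. ]
button z 50 [ 545.5 -269.4   50. ] [ 544.4 -268.    50. ]
disc z29 [522.2 260.8  29. ] [520.5 261.2  29. ]
ball z86 [553.3 -57.2  86. ] [553.4 -53.4  86. ]
```

Call:
drive_tool(commands="0.08 -0.185 0 0 0 0 0;0.08 -0.185 0 0 0 0 0;0.08 -0.185 0 0 0 0 0;0.08 -0.185 0 0 0 0 0;0.08 -0.185 0 0 0 0 0;0.08 -0.185 0 0 0 0 0;0.08 -0.185 0 0 0 0 0;0.08 -0.185 0 0 0 0 0;0.08 -0.185 0 0 0 0 0;0.08 -0.185 0 0 0 0 0;0.08 -0.185 0 0 0 0 0;0.08 -0.185 0 0 0 0 0;0.08 -0.185 0 0 0 0 0;0.08 -0.185 0 0 0 0 0;0.08 -0.185 0 0 0 0 0;0.08 -0.185 0 0 0 0 0;0.08 -0.185 0 0 0 0 0;0.08 -0.185 0 0 0 0 0;0.08 -0.185 0 0 0 0 0;0.08 -0.185 0 0 0 0 0")

```text
time_s: 3.27
eef_pos: [388.1, 102.0, 208.9]
ee_rot: [0.0, 0.223, 0.975, 0.0]
force: [0.1, 0.4, 1.4]
grip_width: 0.001
grip_force: 0.0
```

Call:
drive_tool(commands="0.08 -0.185 0 0 0 0 0;0.08 -0.185 0 0 0 0 0;0.08 -0.185 0 0 0 0 0;0.08 -0.185 0 0 0 0 0;0.08 -0.185 0 0 0 0 0;0.08 -0.185 0 0 0 0 0;0.08 -0.185 0 0 0 0 0;0.08 -0.185 0 0 0 0 0;0.08 -0.185 0 0 0 0 0;0.08 -0.185 0 0 0 0 0;0.08 -0.185 0 0 0 0 0;0.08 -0.185 0 0 0 0 0;0.08 -0.185 0 0 0 0 0;0.08 -0.185 0 0 0 0 0;0.08 -0.185 0 0 0 0 0;0.08 -0.185 0 0 0 0 0;0.08 -0.185 0 0 0 0 0;0.08 -0.185 0 0 0 0 0;0.08 -0.185 0 0 0 0 0;0 0 0 0 0 0 0")

```text
time_s: 4.93
eef_pos: [540.3, -251.2, 208.1]
ee_rot: [-0.0, 0.224, 0.975, -0.0]
force: [0.3, 0.1, -0.8]
grip_width: -0.002
grip_force: 0.0
```

Call:
drive_tool(commands="0.025 -0.09 0 0 0 0 0;0.02 -0.09 0 0 0 0 0;0 0 -0.25 0 0 0 0;0 0 -0.25 0 0 0 0;0 0 -0.25 0 0 0 0;0 0 -0.2 0 0 0 0;0 0 -0.15 0 0 0 0;0 0 -0.1 0 0 0 0;0 0 0 0 0 0 0;0 0 0 0 0 0 0;0 0 0 0 0 0 0")

```text
time_s: 5.85
eef_pos: [544.9, -266.9, 90.1]
ee_rot: [0.001, 0.222, 0.975, -0.0]
force: [0.4, -0.3, -0.3]
grip_width: 0.001
grip_force: 0.0
```

```bash
python3 - <<'E'
from h import *
P=[capture(n) for n in("top","side")]
print(sense()["eef_pos"],sense()["force"])
r=[]
for p in P:
    u,v=proj(p,[545,-269,50]).astype(int); print(u,v, proj(p,np.array(sense()["eef_pos"])-[0,0,17])-[u-30,v-30])
    r.append(cv2.resize(p["pixels"][v-30:v+30,u-30:u+30],(390,390),interpolation=cv2.INTER_CUBIC))
cv2.imwrite("pics/press.png",np.hstack(r))
E
```

```text
[ 544.76190784 -266.84166447   89.97732561] [ 0.07726135  0.07664939 -0.02872318]
346 178 [31.86460168 29.53048207]
289 260 [30.90212418 23.9231274 ]
```

View pics/press.png

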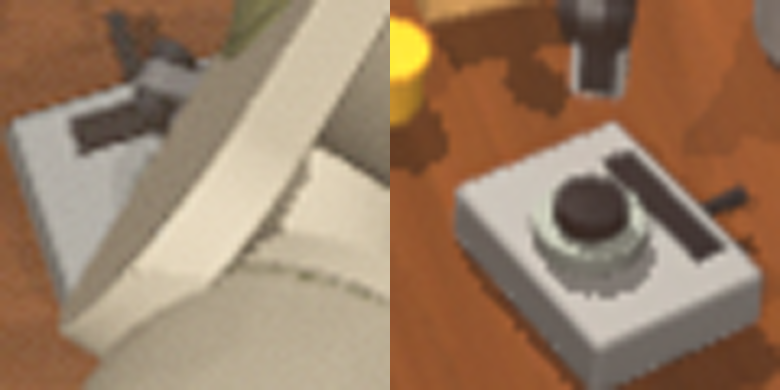

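The side view shows the fingertips at crop (210,95), higher than the predicted (201,155). I'll check this mismatch before pressing.

```bash
python3 - <<'E'
from h import *
p=capture("side")
print("start tip expected",proj(p,[228,473,192]),proj(p,[228,473,205]),"seen ~(136,94)")
e=np.array(sense()["eef_pos"]);print(e,sense()["joints"])
im=cv2.resize(p["pixels"][180:300,210:370],(800,600),interpolation=cv2.INTER_CUBIC)
for z,c in((17,(0,0,255)),(0,(0,255,0)),(-54,(255,0,0))):
    q=(proj(p,e-[0,0,z])-[210,180])*5; print(z,q)
    cv2.circle(im,tuple(int(a) for a in q),5,c,2)
cv2.imwrite("pics/side2.png",im)
E
```

```text
start tip expected [143.39637503 104.03770102] [143.00873444 100.72277468] seen ~(136,94)
[ 544.70594639 -266.76610117   89.84636291] [-6.48349620e-01  5.97753789e-01  1.38945706e+00 -7.07504570e-06
  1.15256950e+00 -1.77042741e+00]
17 [399.35221469 369.71813639]
0 [401.28917814 346.1242077 ]
-54 [407.62637066 268.61253343]
```

View pics/side2.png

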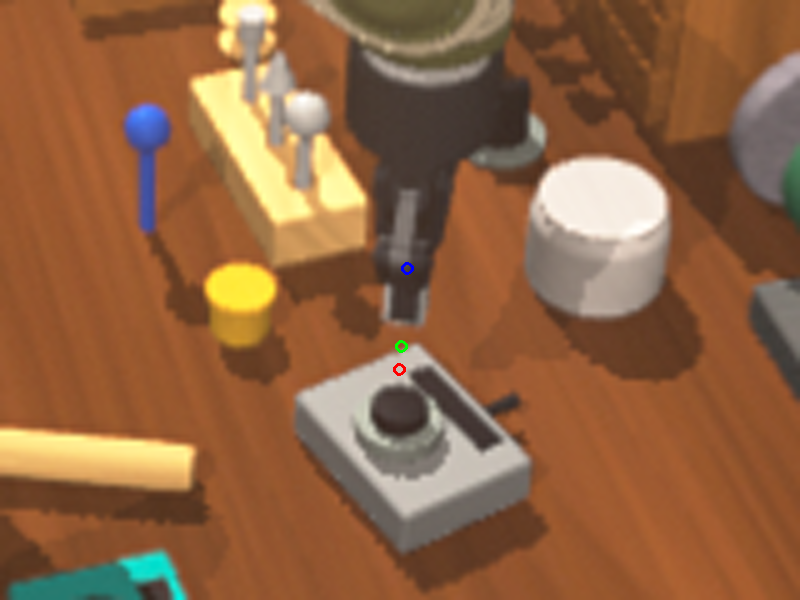

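```bash
python3 - <<'E'
from h import *
p=capture("side");t=capture("top")
print("base",proj(p,[0,0,0])*1.5625,proj(t,[0,0,150])*1.5625, "top start tips",proj(t,[228,473,192])*1.5625)
A=np.array([544.7,-266.8,72.8]);B=np.array([228,473,192+13.])
from scipy.optimize import least_squares
obs=[(A,(291,244.4)),(B,(136,94))]
def rep(n,f,x0):
    s=least_squares(lambda v:np.concatenate([proj(p,f(X,v))-o for X,o in obs]),x0); print(n,s.x.round(3),s.fun.round(1))
Rz=lambda a:R.from_euler("z",a).as_matrix()
rep("z",lambda X,v:X+[0,0,v[0]],[0.])
rep("yaw",lambda X,v:Rz(v[0])@X,[0.])
rep("xyz",lambda X,v:X+v,[0.,0,0])
rep("yaw+z",lambda X,v:Rz(v[0])@X+[0,0,v[1]],[0.,0])
a=cv2.imread("pics/side.png")[60:180,150:310];b=cv2.imread("pics/top.png")[500:600,0:160]
cv2.imwrite("pics/start.png",np.vstack([cv2.resize(a,(480,360)),cv2.resize(b,(480,240))[:240]]))
E
```

```text
base [132.94903943 375.87781772] [378.2344333  677.19198017] top start tips [  7.62744973 522.45688664]
z [31.76] [-0.4  0.7  6.1 -1.5]
yaw [0.058] [ 0.4  0.7 -1.1  6. ]
xyz [-11.087 -17.945  45.487] [-2.   2.   2.8 -2.7]
yaw+z [ 0.036 19.411] [ 0.3 -1.3  1.4  1.3]
```

View pics/start.png

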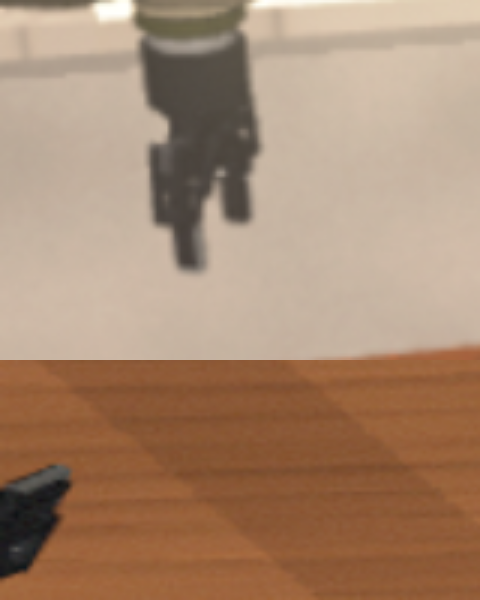

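Call:
drive_tool(commands="0 -0.02 -0.1 0 0 0 0;0 0 -0.06 0 0 0 0;0 0 -0.03 0 0 0 0;0 0 0 0 0 0 0;0 0 0 0 0 0 0")

```text
time_s: 6.52
eef_pos: [544.2, -268.4, 69.4]
ee_rot: [-0.0, 0.223, 0.975, 0.0]
force: [0.2, 0.0, 0.1]
grip_width: -0.003
grip_force: 0.0
```

```bash
python3 - <<'E'
from h import *
p=capture("side");e=np.array(sense()["eef_pos"]);print(e,sense()["force"])
im=cv2.resize(p["pixels"][220:280,250:330],(800,600),interpolation=cv2.INTER_CUBIC)
q=(proj(p,e-[0,0,17])-[250,220])*10;cv2.circle(im,tuple(int(a) for a in q),8,(0,0,255),2);cv2.imwrite("pics/low.png",im)
E
```

```text
[ 544.3653261  -268.52962328   69.80721198] [0.06150883 0.64194082 0.13847216]
```

View pics/low.png

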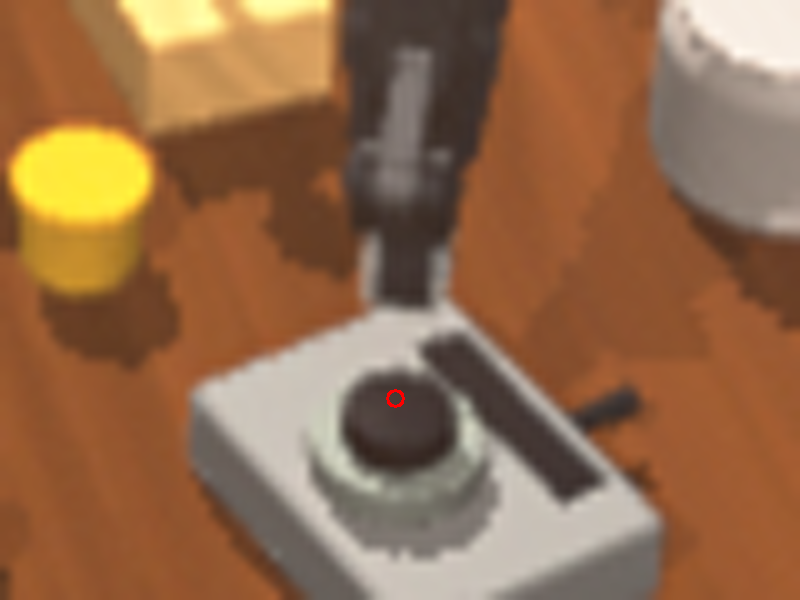

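Call:
drive_tool(commands="0 0 -0.04 0 0 0 0;0 0 -0.04 0 0 0 0;0 0 -0.04 0 0 0 0;0 0 0 0 0 0 0;0 0 0 0 0 0 0")

```text
time_s: 6.98
eef_pos: [544.2, -268.4, 57.4]
ee_rot: [-0.0, 0.223, 0.975, 0.0]
force: [-0.3, 0.4, 0.8]
grip_width: 0.002
grip_force: 0.0
```

Call:
drive_tool(commands="0 0 -0.02 0 0 0 0;0 0 -0.02 0 0 0 0;0 0 0 0 0 0 0;0 0 0 0 0 0 0")

```text
time_s: 7.32
eef_pos: [544.3, -268.4, 53.7]
ee_rot: [-0.0, 0.223, 0.975, 0.0]
force: [-0.5, -0.8, 0.2]
grip_width: -0.002
grip_force: 0.0
```

Call:
drive_tool(commands="0 0 -0.02 0 0 0 0;0 0 -0.02 0 0 0 0;0 0 0 0 0 0 0;0 0 0 0 0 0 0")

```text
time_s: 7.65
eef_pos: [544.2, -268.5, 49.6]
ee_rot: [-0.0, 0.223, 0.975, 0.0]
force: [0.1, -1.0, -0.1]
grip_width: -0.003
grip_force: 0.0
```

Call:
drive_tool(commands="0 0 -0.02 0 0 0 0;0 0 -0.02 0 0 0 0;0 0 0 0 0 0 0;0 0 0 0 0 0 0")

```text
time_s: 7.98
eef_pos: [544.2, -268.4, 45.6]
ee_rot: [-0.0, 0.223, 0.975, 0.0]
force: [-0.1, 0.5, 0.2]
grip_width: 0.001
grip_force: 0.0
```

```bash
python3 - <<'E'
from h import *
p=capture("side");e=np.array(sense()["eef_pos"]);print(e,sense()["force"])
im=cv2.resize(p["pixels"][220:280,250:330],(800,600),interpolation=cv2.INTER_CUBIC)
q=(proj(p,e-[0,0,17])-[250,220])*10;cv2.circle(im,tuple(int(a) for a in q),8,(0,0,255),2);print(q);cv2.imwrite("pics/low2.png",im)
E
```

```text
[ 544.29933424 -268.48843688   45.74975499] [ 0.74322982  0.13632962 -0.01461207]
[389.40545974 463.00633563]
```

View pics/low2.png

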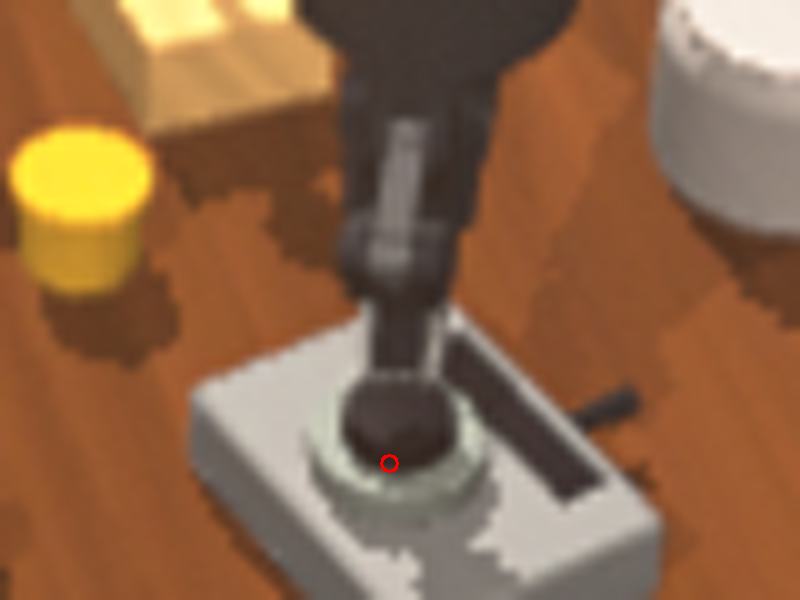

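The tip is now at about (405,370), just above the cap. It has passed the box-top height with no contact, so the tool really sits about 30 mm higher than reported. I'll keep going in small steps.

Call:
drive_tool(commands="0 0 -0.02 0 0 0 0;0 0 -0.02 0 0 0 0;0 0 0 0 0 0 0;0 0 0 0 0 0 0")

```text
time_s: 8.37
eef_pos: [544.2, -268.5, 41.6]
ee_rot: [-0.0, 0.223, 0.975, 0.0]
force: [-0.4, 0.8, -0.1]
grip_width: -0.003
grip_force: 0.0
```

Call:
drive_tool(commands="0 0 -0.02 0 0 0 0;0 0 -0.02 0 0 0 0;0 0 0 0 0 0 0;0 0 0 0 0 0 0")

```text
time_s: 8.7
eef_pos: [544.2, -268.4, 37.6]
ee_rot: [-0.0, 0.223, 0.975, 0.0]
force: [-0.0, 0.4, -0.4]
grip_width: -0.004
grip_force: 0.0
```

Call:
drive_tool(commands="0 0 -0.02 0 0 0 0;0 0 0 0 0 0 0;0 0 0 0 0 0 0")

```text
time_s: 8.95
eef_pos: [544.3, -268.5, 35.7]
ee_rot: [-0.0, 0.223, 0.975, 0.0]
force: [-0.6, -0.1, -0.5]
grip_width: 0.001
grip_force: 0.0
```

Call:
drive_tool(commands="0 0 -0.02 0 0 0 0;0 0 0 0 0 0 0;0 0 0 0 0 0 0")

```text
time_s: 9.2
eef_pos: [544.2, -268.4, 33.7]
ee_rot: [-0.0, 0.222, 0.975, 0.0]
force: [0.6, 0.5, -0.0]
grip_width: 0.0
grip_force: 0.0
```

Call:
drive_tool(commands="0 0 -0.02 0 0 0 0;0 0 0 0 0 0 0;0 0 0 0 0 0 0")

```text
time_s: 9.45
eef_pos: [544.2, -268.4, 31.7]
ee_rot: [-0.0, 0.223, 0.975, 0.0]
force: [0.1, 0.8, 0.5]
grip_width: 0.003
grip_force: 0.0
```

Call:
drive_tool(commands="0 0 -0.02 0 0 0 0;0 0 0 0 0 0 0;0 0 0 0 0 0 0")

```text
time_s: 9.7
eef_pos: [544.3, -268.5, 29.7]
ee_rot: [-0.0, 0.223, 0.975, 0.0]
force: [0.3, -0.7, 0.2]
grip_width: 0.001
grip_force: 0.0
```

```bash
python3 - <<'E'
from h import *
for n,(u,v) in dict(side=(289,250),top=(346,178)).items():
    p=capture(n);a=cv2.resize(cv2.imread(f"pics/{n}.png"),(512,384),interpolation=cv2.INTER_AREA)
    d=cv2.absdiff(a,p["pixels"]).max(2)
    print(n,"rows",v-20,"cols",u-20)
    for r in range(v-20,v+28): print(r,"".join("#" if x>45 else "+" if x>25 else "." for x in d[r,u-26:u+26]))
    cv2.imwrite(f"pics/{n}_now.png",p["pixels"])
print(sense()["eef_pos"])
E
```

```text
side rows 230 cols 269
230 ...................+####################+........+++
231 .....................##################..........++.
232 .....................+###############............+..
233 .....................+###############...........+++.
234 .....................++#############+..........++.++
235 ....................+++#############+........++++++.
236 ....................+###############.........++++++.
237 ....................################........++++++++
238 ....................+###############........+++.++++
239 .....................#######+#######........++++++++
240 .....................#######+######+........++++..++
241 .....................##############.........+.+++..+
242 .....................+#############........+.+.+++++
243 .....................+#############........+++++++.+
244 .....................+############+.........+++.+.++
245 .....................+############+........++++.+.+.
246 ......................############...........+++++++
247 .....................+############............+..++.
248 ....................+###########+........+.....
[... 3760 characters left out ...]
#############################
195 ...+++#.++++.....+##################################
196 ...+##++.+..+.++####################################
197 ..+###++++++++######################################
198 ...+################################################
199 .....######++#######################################
200 ......+#############################################
201 .......++#+#########################################
202 ........+###########################################
203 ........+###########################################
204 .......+++##########################################
205 .......++###########################################
[ 544.26744081 -268.46584041   29.7718267 ]
```

Call:
drive_tool(commands="0 0 -0.02 0 0 0 0;0 0 0 0 0 0 0;0 0 0 0 0 0 0")

```text
time_s: 10.05
eef_pos: [544.4, -268.5, 27.9]
ee_rot: [0.0, 0.223, 0.975, -0.0]
force: [-0.1, 0.5, 2.8]
grip_width: 0.001
grip_force: 1.1
```

Call:
drive_tool(commands="0 0 -0.02 0 0 0 0;0 0 0 0 0 0 0;0 0 0 0 0 0 0")

```text
time_s: 10.3
eef_pos: [544.4, -268.6, 25.9]
ee_rot: [0.0, 0.223, 0.975, -0.0]
force: [-0.1, -0.1, 3.8]
grip_width: 0.0
grip_force: 1.7
```

Call:
drive_tool(commands="0 0 -0.02 0 0 0 0;0 0 0 0 0 0 0;0 0 0 0 0 0 0")

```text
time_s: 10.55
eef_pos: [544.4, -268.6, 23.9]
ee_rot: [0.0, 0.223, 0.975, -0.0]
force: [-0.9, -0.0, 4.3]
grip_width: 0.004
grip_force: 2.3
```

Contact came at a reported TCP z of about 29 and it is springy, so this is the button. The true fingertips sit about 37 mm higher than reported. I'll press on to full depth.

Call:
drive_tool(commands="0 0 -0.015 0 0 0 0;0 0 -0.01 0 0 0 0;0 0 0 0 0 0 0;0 0 0 0 0 0 0")

```text
time_s: 10.88
eef_pos: [544.5, -268.6, 23.3]
ee_rot: [0.0, 0.222, 0.975, -0.0]
force: [-5.8, 4.0, 18.9]
grip_width: -0.001
grip_force: 9.9
```

Call:
drive_tool(commands="0 0 0.1 0 0 0 0;0 0 0.2 0 0 0 0;0 0 0.25 0 0 0 0;0 0 0.25 0 0 0 0;0 0 0.25 0 0 0 0;0 0 0.25 0 0 0 0;0 0 0.2 0 0 0 0;0 0 0 0 0 0 0;0 0 0 0 0 0 0")

```text
time_s: 11.63
eef_pos: [544.4, -268.5, 171.5]
ee_rot: [0.0, 0.222, 0.975, -0.0]
force: [-0.2, 0.5, -0.7]
grip_width: -0.003
grip_force: 0.0
```

Call:
drive_tool(commands="-0.01 0.27 0 0 0 0 0;-0.01 0.27 0 0 0 0 0;-0.01 0.27 0 0 0 0 0;-0.01 0.27 0 0 0 0 0;-0.01 0.27 0 0 0 0 0;-0.01 0.27 0 0 0 0 0;-0.01 0.27 0 0 0 0 0;-0.01 0.27 0 0 0 0 0;-0.01 0.27 0 0 0 0 0;-0.01 0.27 0 0 0 0 0;-0.01 0.27 0 0 0 0 0;-0.01 0.27 0 0 0 0 0;-0.01 0.27 0 0 0 0 0;-0.01 0.27 0 0 0 0 0;-0.01 0.27 0 0 0 0 0;-0.01 0.27 0 0 0 0 0;-0.01 0.27 0 0 0 0 0;-0.01 0.27 0 0 0 0 0;-0.01 0.27 0 0 0 0 0;0 0 0 0 0 0 0")

```text
time_s: 13.3
eef_pos: [523.8, 248.2, 169.4]
ee_rot: [-0.002, 0.221, 0.975, -0.0]
force: [-0.9, -0.5, -0.1]
grip_width: 0.002
grip_force: 0.0
```

Now to (521,261), down to a reported z of 70 (real tips about 60 mm above the disc), then a look in both views.

Call:
drive_tool(commands="-0.03 0.085 0 0 0 0 0;0 0 -0.25 0 0 0 0;0 0 -0.25 0 0 0 0;0 0 -0.25 0 0 0 0;0 0 -0.15 0 0 0 0;0 0 -0.1 0 0 0 0;0 0 0 0 0 0 0;0 0 0 0 0 0 0")

```text
time_s: 13.97
eef_pos: [522.3, 252.8, 71.4]
ee_rot: [-0.0, 0.223, 0.975, -0.0]
force: [1.1, 0.4, -0.6]
grip_width: 0.003
grip_force: 0.0
```

```bash
python3 - <<'E'
from h import *
e=np.array(sense()["eef_pos"]);print(e)
r=[]
for n in("top","side"):
    p=capture(n);c=proj(p,[521,261,29]).astype(int)-[20,28]
    im=cv2.resize(p["pixels"][c[1]:c[1]+40,c[0]:c[0]+40],(400,400),interpolation=cv2.INTER_CUBIC)
    for X,col in((e+[0,0,21],(0,0,255)),([521,261,29],(0,255,0))):
        q=((proj(p,X)-c)*10);print(n,q.round());cv2.circle(im,tuple(int(a) for a in q),6,col,2)
    r.append(im)
cv2.imwrite("pics/disc.png",np.hstack(r))
E
```

```text
[522.34105301 252.75721492  71.35599781]
top [167. 263.]
top [205. 288.]
side [217. 144.]
side [209. 287.]
```

View pics/disc.png

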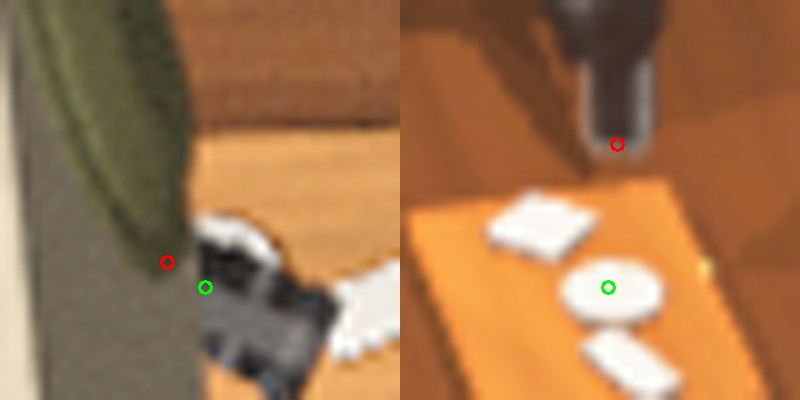

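Side view: the fingertips at (217,150) agree with the 38 mm offset model at (217,144), and column and row both fit. In the top view only the gripper's flank shows, as expected. Next I centre, lower and hold.

Call:
drive_tool(commands="-0.01 0.04 0 0 0 0 0;0 0.04 0 0 0 0 0;0 0 0 0 0 0 0;0 0 -0.1 0 0 0 0;0 0 -0.1 0 0 0 0;0 0 -0.08 0 0 0 0;0 0 -0.06 0 0 0 0;0 0 0 0 0 0 0;0 0 0 0 0 0 0")

```text
time_s: 14.82
eef_pos: [521.2, 260.9, 36.8]
ee_rot: [-0.0, 0.223, 0.975, -0.0]
force: [1.1, -0.2, -0.2]
grip_width: 0.003
grip_force: 0.0
```

```bash
python3 - <<'E'
from h import *
p=capture("side");e=np.array(sense()["eef_pos"]);print(e,"disc centre",proj(p,[521,261,29]),"tip",proj(p,e+[0,0,21]))
u,v=proj(p,[521,261,29]).astype(int)
a=cv2.resize(cv2.imread("pics/side.png"),(512,384),interpolation=cv2.INTER_AREA)
d=cv2.absdiff(a,p["pixels"]).max(2)
for r in range(v-16,v+8): print(r,u-20,"".join("#" if x>45 else "+" if x>25 else "." for x in d[r,u-20:u+20]))
E
```

```text
[521.42683792 260.99016575  37.31976135] disc centre [236.85806926 163.71365051] tip [236.94894435 156.6366533 ]
147 216 ...............+#########...............
148 216 ...............++#######+...............
149 216 ..................#####++...............
150 216 .................++#####+...............
151 216 .................#+#####+...............
152 216 .................#+#####+...............
153 216 .................+#######...............
154 216 .................+#######...............
155 216 ..................######+...............
156 216 ..................######................
157 216 .........+........#####+................
158 216 ..................+.....................
159 216 ........................................
160 216 ........................................
161 216 ..............................+.........
162 216 ........................................
163 216 ........................................
164 216 ........................................
165 216 ........................................
166 216 ........................................
167 216 ........................................
168 216 ......................+#................
169 216 .....................+###++.............
170 216 .....................######++...........
```

Call:
drive_tool(commands="0 0 0 0 0 0 0;0 0 0 0 0 0 0;0 0 0 0 0 0 0;0 0 0 0 0 0 0;0 0 0 0 0 0 0;0 0 0 0 0 0 0;0 0 0 0 0 0 0;0 0 0 0 0 0 0;0 0 0 0 0 0 0;0 0 0 0 0 0 0;0 0 0 0 0 0 0;0 0 0 0 0 0 0;0 0 0 0 0 0 0;0 0 0 0 0 0 0;0 0 0 0 0 0 0")

```text
time_s: 16.12
eef_pos: [521.3, 261.0, 37.3]
ee_rot: [0.0, 0.223, 0.975, 0.0]
force: [-0.0, 0.4, 0.2]
grip_width: 0.002
grip_force: 0.0
```

Call:
drive_tool(commands="0 0 0 0 0 0 0;0 0 0 0 0 0 0;0 0 0 0 0 0 0;0 0 0 0 0 0 0;0 0 0 0 0 0 0;0 0 0 0 0 0 0;0 0 0 0 0 0 0;0 0 0 0 0 0 0;0 0 0 0 0 0 0;0 0 0 0 0 0 0;0 0 0 0 0 0 0;0 0 0 0 0 0 0;0 0 0 0 0 0 0;0 0 0.1 0 0 0 0;0 0 0.2 0 0 0 0;0 0 0.25 0 0 0 0;0 0 0.25 0 0 0 0;0 0 0.25 0 0 0 0;0 0 0.25 0 0 0 0;0 0 0 0 0 0 0")

```text
time_s: 17.78
eef_pos: [523.3, 261.6, 173.3]
ee_rot: [0.004, 0.222, 0.975, 0.002]
force: [0.1, 0.6, 0.3]
grip_width: 0.005
grip_force: 0.0
```

Call:
drive_tool(commands="0.02 -0.2 0 0 0 0 0;0.02 -0.2 0 0 0 0 0;0.02 -0.2 0 0 0 0 0;0.02 -0.2 0 0 0 0 0;0.02 -0.2 0 0 0 0 0;0.02 -0.2 0 0 0 0 0;0.02 -0.2 0 0 0 0 0;0.02 -0.2 0 0 0 0 0;0.02 -0.2 0 0 0 0 0;0.02 -0.2 0 0 0 0 0;0.02 -0.2 0 0 0 0 0;0.02 -0.2 0 0 0 0 0;0.02 -0.2 0 0 0 0 0;0.02 -0.2 0 0 0 0 0;0.02 -0.2 0 0 0 0 0;0.02 -0.15 0 0 0 0 0;0 0 0 0 0 0 0;0 0 0 0 0 0 0")

```text
time_s: 19.28
eef_pos: [553.2, -54.2, 167.3]
ee_rot: [-0.0, 0.223, 0.975, 0.0]
force: [0.0, 0.4, -0.0]
grip_width: 0.003
grip_force: 0.0
```

Call:
drive_tool(commands="0 -0.03 0 0 0 0 0;0 0 -0.1 0 0 0 0;0 0 -0.1 0 0 0 0;0 0 -0.1 0 0 0 0;0 0 -0.1 0 0 0 0;0 0 -0.08 0 0 0 0;0 0 -0.06 0 0 0 0;0 0 0 0 0 0 0;0 0 0 0 0 0 0")

```text
time_s: 20.03
eef_pos: [553.3, -57.0, 113.1]
ee_rot: [-0.0, 0.223, 0.975, 0.0]
force: [-0.1, 0.6, 0.1]
grip_width: 0.003
grip_force: 0.0
```

```bash
python3 - <<'E'
from h import *
e=np.array(sense()["eef_pos"]);r=[];print(e)
for n in("top","side"):
    p=capture(n);c=proj(p,[553,-57,100]).astype(int)-[25,32]
    im=cv2.resize(p["pixels"][c[1]:c[1]+50,c[0]:c[0]+50],(400,400),interpolation=cv2.INTER_CUBIC)
    for X,col in((e+[0,0,21],(0,0,255)),([553,-57,100],(0,255,0))):
        q=((proj(p,X)-c)*8);print(n,q.round());cv2.circle(im,tuple(int(a) for a in q),5,col,2)
    r.append(im)
cv2.imwrite("pics/ball.png",np.hstack(r))
E
```

```text
[553.27965545 -56.9518479  113.09347149]
top [212. 246.]
top [207. 260.]
side [207. 182.]
side [203. 257.]
```

View pics/ball.png

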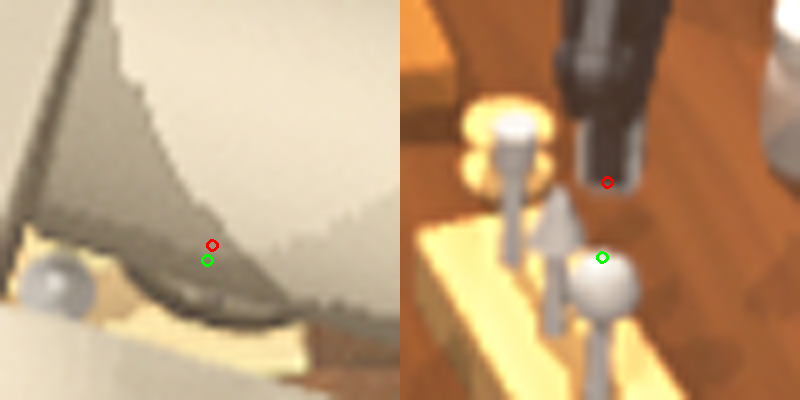

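The fingertips at (608,188) in the side panel are centred above the ball, whose top is at (602,257). Now the hold.

Call:
drive_tool(commands="0 0 0 0 0 0 0;0 0 0 0 0 0 0;0 0 0 0 0 0 0;0 0 0 0 0 0 0;0 0 0 0 0 0 0;0 0 0 0 0 0 0;0 0 0 0 0 0 0;0 0 0 0 0 0 0;0 0 0 0 0 0 0;0 0 0 0 0 0 0;0 0 0 0 0 0 0;0 0 0 0 0 0 0;0 0 0 0 0 0 0;0 0 0 0 0 0 0;0 0 0 0 0 0 0")

```text
time_s: 21.38
eef_pos: [553.3, -57.0, 113.3]
ee_rot: [0.0, 0.223, 0.975, 0.0]
force: [-0.2, -0.2, 0.5]
grip_width: -0.005
grip_force: 0.0
```

Call:
drive_tool(commands="0 0 0 0 0 0 0;0 0 0 0 0 0 0;0 0 0 0 0 0 0;0 0 0 0 0 0 0;0 0 0 0 0 0 0;0 0 0 0 0 0 0;0 0 0 0 0 0 0;0 0 0 0 0 0 0;0 0 0 0 0 0 0;0 0 0 0 0 0 0;0 0 0 0 0 0 0;0 0 0 0 0 0 0;0 0 0 0 0 0 0;0 0 0 0 0 0 0;0 0 0 0 0 0 0")

```text
time_s: 22.63
eef_pos: [553.3, -57.0, 113.3]
ee_rot: [-0.0, 0.223, 0.975, -0.0]
force: [-0.6, -0.4, -0.5]
grip_width: 0.002
grip_force: 0.0
```

```bash
python3 -c "
from rig import *
print(sense()['eef_pos']);print(finish_job())"
```

```text
[553.31299077 -57.00813334 113.28772348]
the job is handed in; nothing more can be done
None
```

I pressed the button to its stop and let it go, then pointed at the round disc and the ball-headed punch for over two seconds each; I handed in still pointing at the punch, no verdict came back, and heights rest on my estimate that the fingertips sit about 38 mm above the reported position.

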